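Weigh down the desk microphone stand and raise its telescope to the second stop

TASK

Stack the two loose steel ballast plates, one on the other, squarely onto the plate already lying on the microphone stand's foot, edges flush. Then press the release button on the stand's collar all the way down, take the microphone and pull it straight up past the telescope's first stop to its second stop, with the foot staying where it is on the table, and finish while still holding the microphone there at full height: it sinks back if let go. Leave the other things on the table alone.

Things in the scene. Friction and masses are not known exactly. Their poses are not given: they have to be found in the camera images.
- stand: loose desk microphone stand, 2.6 kg. Origin: centre of the underside of its flat dark foot, 220 (x) x 150 (y) x 12; z up. Column 28 across at x +75, y 0; on it a black collar 40 across, heights 95 to 125, with a lug 30 wide reaching to y +58 that carries the release button. Microphone above the collar on the column's axis. Ballast pile on the other half of the foot
- deck (a point): the middle of the free part of the foot's upper face (stand frame x = -45, y = 0, height 12), where the ballast pile lies
- plate_base: bare steel ballast plate, 110 (its x) x 60 (its y) x 12 thick, about 0.55 kg; origin at the centre of its underside. It already lies flat on the stand's foot, near point deck, within about 6 mm and 0.1 rad of square with the foot; loose
- plate_a: bare steel ballast plate, 110 (its x) x 60 (its y) x 12 thick, about 0.55 kg; origin at the centre of its underside. Starts flat on the table beside the stand; the same as plate_b and interchangeable with it
- plate_b: bare steel ballast plate, 110 (its x) x 60 (its y) x 12 thick, about 0.55 kg; origin at the centre of its underside. Starts flat on the table on the other side of the stand; the same as plate_a and interchangeable with it
- release_button (a joint): travel of the release button, m: 0 up (telescope locked), 0.007 fully down (unlocked; unlocked from about 0.005). Pressed straight down it takes about 4 N, has no spring and stays where it is pushed
- button_top (a point): centre of the top of the release button, a steel cap 22 across that moves straight down; at stand frame x = +75, y = +42, 137 above the table while up, 130 when down
- mic: stubby upright cylindrical microphone, 26 across, 50 tall, on the telescope's inner tube (15 across). Origin: centre of its underside, at stand frame x +75, y 0, z 130 with the telescope in. Moves only along the stand's z. Pulled with about 4 N the inner tube comes out of the middle tube first, 75 mm, to the first stop (z 205); at the second stop z is 270. Sinks back by weight if let go
- mic_top (a point): centre of the microphone's top, 50 above its origin (180 above the table while the telescope is in, 320 at full height)
- middle_tube (a joint): how far the middle tube (22 across) is pulled out of the column, m: 0 in, 0.065 at its stop, which is the second stop (microphone raised 140 in all). It comes out after the first stop, at a pull of about 8 N; at the second stop the pull rises steeply, and above about 20 N the stand starts to tip up. Sinks back if let go
- pedal: bystander, loose: stomp pedal, grey metal box 75 x 120 x 38 with a foot switch and two knobs (50 high in all)
- pick_tin: bystander, loose: small round metal tin, 56 across, 35 high
- mug: bystander, loose: white mug, 80 across, 92 high
- metronome: bystander, loose: black metronome box 45 x 110 x 70 with a button on top
- drumstick: bystander, loose: wooden drumstick 350 long lying on a round practice pad
- recorder: bystander, loose: black hand-held recorder 130 x 70 x 30, lying flat
- cymbal_clamp: bystander, loose: brass ring 44 across, 18 high
Mind the look-alikes: they are no part of the job. Leave any black or red look-alike of the plate_base alone.

How it is judged:
By the outcome, as a careful person would: the job done as asked, in the order asked, and still so for the second after the job is handed in, while the arm keeps its last pose, push and grip.
It also fails if it takes over 72 s, if anything falls off the work surface, if the arm or the gripper's body presses on something with over 40 N, if the wrist force passes 120 N, or if a joint passes its speed limit or range.

ROBOT

A 6-joint arm with a two-finger parallel gripper is mounted at the origin on the work surface. World frame = base frame: x ahead of the robot, y to its left, z up, the work surface at z = 0. Lengths are in m, angles in rad, forces in N, time in s.
With the tool pointing down it reaches from about 0.35 to 0.975 m from the base axis. Payload 4.9 kg.
Tool frame: the origin (TCP) lies midway between the tips of the shut fingers; the grasp point (between the pads) lies 19 mm behind it; z points along the fingers, y is the line along which they close (so a half turn about z gives the same grasp; the last joint's range is limited). The gripper opens to 85 mm and grips with 20 to 120 N. Pads are 22 mm wide; open, the fingers measure 114 mm over their backs; the gripper's body (76 mm by 85 mm) begins 54 mm behind the grasp point. The pads swing forward as they close: fully open they stand 13 mm farther back than shut.
Start: joints at [-1.367, 0.053, 1.613, -0, 1.476, -0.119], TCP at [0.198, -0.593, 0.231] pointing down, gripper open.
Joint ranges: [-3.01, 3.01], [-1.01, 2.22], [0.06, 2.58], [-1.02, 4.17], [0.09, 2.62], [-3.14, 3.14]. Speed limits (rad/s): [2.57, 2.57, 3.14, 3.14, 3.14, 3.14].

INTERFACE

Orientations are given as a unit quaternion [w, x, y, z].
In Python, from plant import manip gives the robot as it stands.
- The arm moves only by the tool move_arm, never from a script. Its argument "increments" is one flat list of numbers, 5 for each row, row after row: the shift along the tool's x, y, z in mm, then the turn about the tool's z in rad, then the opening, from 0 (shut) to 1 (fully open). In form: [tx, ty, tz, spin, jaw, tx, ty, tz, spin, jaw, ...]. A call has 1 to 8 rows; each row shifts and turns the commanded pose from where the row before left it, along the tool's axes as they then stand; what a row does not reach is not made up. A row lasts 1/12 s, in which the tool goes at most 41.7 mm and 7.16 degrees, less where a joint would pass 70% of its speed; a pose out of reach is approached as far as the arm can. A call with a gripper value outside its range is refused whole. The fingers move at their own pace and stop on an object; the grip force is fixed at half the most. Time passes only in rows, so rows that do not move let the fingers close. It gives the time, the measured TCP pose, the force, the opening and the grip force at its end, in the units of the state.
- manip.state(): the state, without advancing time (a new reading comes with each control period).
- manip.grab_frame(name): name is "side" or "top"; returns a dict with "image" (420x560x3 uint8, blue, green, red), "fov_y" (degrees; the focal length in pixels is half the picture's height over the tangent of half this angle, whatever the lens; pixels are square), "cx", "cy" (the principal point, pixels), "k1" (the pictures are not rectified: a ray, as slopes to the right and down, at radius r is drawn at 1 + k1 r^2 times it, then the intrinsics apply), "eye" and "rotation" of the camera in the world. Camera axes: x right, y down, z forward; pixel columns grow to the right and rows downward; lengths in m; the calibration is good to about 2 mm. A picture is of the moment at which its call begins. There is no depth.
- manip.job_done(): hands the job in; it is judged then, once.
The state is a dict: "time": time; "joint_pos": joint angles; "joint_vel": joint speeds; "joint_efforts": joint torques, N m; "tool_pos": TCP position; "tool_rot": TCP orientation; "contact_force": force on the tool from outside, world axes, zero at the start; "ft_torque": the same for the moment, N m; "gripper_width": opening from 0.0 (shut) to 1.0 (fully open); "grasp_force": force on a finger pad.
Only numpy, scipy, OpenCV 4.12 (cv2) and the standard library are available. Lean on these libraries where they do the work, as an engineer would, in place of code of your own. Each camera call takes 0.05 s, during which the arm holds its last target. There are 200 camera calls.

## Working session

There is one attempt and no reset: what is moved stays moved. The work goes in short steps, Python scripts to look and compute and a tool call to move; the robot and the scene stay as the last step left them, time stands still between calls to the robot, and variables do not carry over. Pictures are saved under pics/ and viewed, at most 10 in all, crops included, and the job is handed in when it is done.

Besides the shell and the picture viewer there is one more tool, called after "Request:" by a JSON object that holds its "method" and its "body". move_arm: Moves the arm, as the interface text tells. Its arguments: {"type":"object","properties":{"increments":{"type":"array"}},"required":["increments"]}

```bash
ls; mkdir -p pics; cat > h.py <<'E'
import numpy as np, cv2
from plant import manip
def grab(n):
    f=manip.grab_frame(n); return f
def K(f):
    F=210/np.tan(np.radians(f["fov_y"])/2); return F
def ray(f,u,v):
    F=K(f); d=np.array([(u-f["cx"])/F,(v-f["cy"])/F]); p=d.copy()
    for _ in range(30): p=d/(1+f["k1"]*(p@p))
    R=np.array(f["rotation"])
    r=R@np.array([p[0],p[1],1.]); return np.array(f["eye"]),r
def onz(f,u,v,z):
    e,r=ray(f,u,v); return e+r*(z-e[2])/r[2]
def proj(f,P):
    R=np.array(f["rotation"]); c=R.T@(np.array(P)-np.array(f["eye"])); p=c[:2]/c[2]
    p=p*(1+f["k1"]*(p@p)); return p*K(f)+[f["cx"],f["cy"]]
E
python3 - <<'E'
from h import *
for n in("top","side"):
    f=grab(n); cv2.imwrite(f"pics/{n}0.png",f["image"])
    print(n,f["fov_y"],f["cx"],f["cy"],f["k1"],f["eye"],np.round(f["rotation"],4).tolist())
    np.save(f"{n}0.npy",f,allow_pickle=True)
print(manip.state())
E
```

```text
pics
top 53.31041933849232 278.54470554906464 197.5236864375467 -0.07818004982477451 [0.37720938 0.00647096 1.30558754] [-0.0479, 0.7068, -0.7038, 0.0528]
side 55.5709747221736 280.49061329195695 212.41685137355827 -0.09859682225299185 [0.41873216 0.97365913 0.96820187] [0.0232, -0.0396, 0.9046, -0.4239]
{'time': 0.1, 'joint_pos': array([-1.36700319e+00,  5.32835546e-02,  1.61415412e+00,  9.26324226e-07,
        1.47601713e+00, -1.18988562e-01]), 'joint_vel': array([-4.54384835e-05,  4.35548161e-04, -2.26704803e-03, -4.58608906e-04,
        1.02224918e-03,  1.50835962e-04]), 'joint_efforts': array([ 1.03902956e-03, -3.94901133e+01, -3.71364856e+01,  1.97741974e-05,
        3.85912033e-03,  3.39347494e-06]), 'tool_pos': array([ 0.1981455 , -0.59216128,  0.23019202]), 'tool_rot': array([-9.30257409e-04,  9.87004320e-01,  1.60691023e-01, -3.90072416e-05]), 'contact_force': array([-0.07167846, -0.82058405, -0.47015458]), 'ft_torque': array([ 0.00241553, -0.00631718,  0.0079818 ]), 'grasp_force': 0.0, 'gripper_width': 1.0004058998182705}
```

View pics/top0.png

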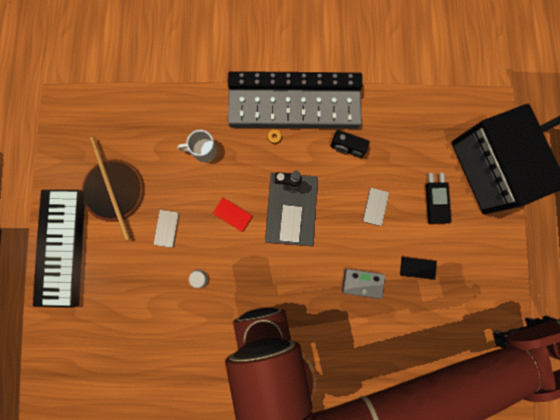

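View pics/side0.png

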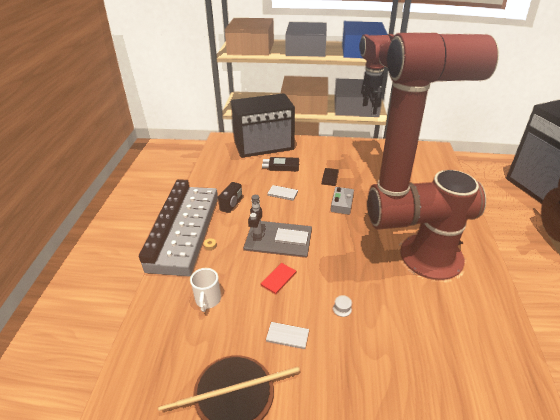

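The top view shows plates at about (166,229), (376,206) and the base plate at (290,223). The foot spans (268,174)–(318,245), with the collar, mic and button near (290,178). The red and black plates are look-alikes. The side view shows the same plates at (288,335), (283,193) and (292,237).

```bash
cat >> h.py <<'E'
def rect(f,box,z,lo=120,smax=70,dark=None,up=4):
    """blob in box (u0,v0,u1,v1): upsample, mask, contour -> world plane z -> minAreaRect (centre mm, sides, long-axis angle)"""
    u0,v0,u1,v1=box; im=cv2.resize(f["image"][v0:v1,u0:u1],None,fx=up,fy=up,interpolation=cv2.INTER_CUBIC)
    h=cv2.cvtColor(im,cv2.COLOR_BGR2HSV)
    m=((h[...,1]<smax)&(h[...,2]>lo)) if dark is None else ((h[...,2]<dark)&(h[...,1]<140))
    m=cv2.morphologyEx(m.astype(np.uint8),cv2.MORPH_OPEN,np.ones((5,5)))
    c=max(cv2.findContours(m,0,1)[0],key=cv2.contourArea)[:,0]
    P=np.array([onz(f,u0+(a+.5)/up-.5,v0+(b+.5)/up-.5,z)[:2] for a,b in c])*1000
    r=cv2.minAreaRect(P.astype(np.float32)); q=cv2.boxPoints(r)
    e=[q[1]-q[0],q[2]-q[1]]; L=[np.linalg.norm(x) for x in e]; l=e[int(np.argmax(L))]
    ang=np.arctan2(l[1],l[0]); ang=(ang+np.pi/2)%np.pi-np.pi/2
    return np.round(r[0],1),np.round(sorted(L),1),round(float(ang),3)
E
python3 - <<'E'
from h import *
t=np.load("top0.npy",allow_pickle=True).item(); s=np.load("side0.npy",allow_pickle=True).item()
for n,b,b2,z in(("a",(145,200,190,258),(255,315,320,352),.012),("b",(355,180,398,232),(258,180,308,204),.012),("base",(275,200,308,247),(268,225,312,248),.024)):
    print(n,rect(t,b,z),rect(s,b2,z))
for d in(60,75,90): print("foot",rect(t,(258,165,328,255),.012,dark=d))
for n,f,b in(("t",t,(255,160,330,255)),("s",s,(230,180,330,260))):
    c=f["image"][b[1]:b[3],b[0]:b[2]]; cv2.imwrite(f"pics/c{n}.png",cv2.resize(c,None,fx=6,fy=6,interpolation=2))
E
```

```text
Traceback (most recent call last):
  File "h.py", line 24, in rect
    P=np.array([onz(f,u0+(a+.5)/up-.5,v0+(b+.5)/up-.5,z)[:2] for a,b in c])*1000
                ~~~^^^^^^^^^^^^^^^^^^^^^^^^^^^^^^^^^^^^^
  File "h.py", line 13, in onz
    e,r=ray(f,u,v); return e+r*(z-e[2])/r[2]
        ~~~^^^^^^^
  File "h.py", line 11, in ray
    r=R@np.array([p[0],p[1],1.]); return np.array(f["eye"]),r
      ~^~~~~~~~~~~~~~~~~~~~~~~~~
ValueError: matmul: Input operand 1 has a mismatch in its core dimension 0, with gufunc signature (n?,k),(k,m?)->(n?,m?) (size 3 is different from 4)
```

```bash
python3 -c "
import cv2,numpy as np
a=cv2.imread('pics/ct.png');b=cv2.imread('pics/cs.png');
a=cv2.resize(a,(450,570));b=cv2.resize(b,(350,280));o=np.zeros((570,800,3),np.uint8);o[:,:450]=a;o[:280,450:]=b;cv2.imwrite('pics/cc.png',o)"
```

```text
[ WARN:0@0.026] global loadsave.cpp:275 findDecoder imread_('pics/ct.png'): can't open/read file: check file path/integrity
[ WARN:0@0.026] global loadsave.cpp:275 findDecoder imread_('pics/cs.png'): can't open/read file: check file path/integrity
Traceback (most recent call last):
cv2.error: OpenCV(4.12.0) /io/opencv/modules/imgproc/src/resize.cpp:4208: error: (-215:Assertion failed) !ssize.empty() in function 'resize'
```

```bash
sed -i 's/R=np.array(f\["rotation"\])/R=Rot(f)/' h.py; cat >> h.py <<'E'
from scipy.spatial.transform import Rotation
def Rot(f): return Rotation.from_quat(np.roll(f["rotation"],-1)).as_matrix()
E
python3 - <<'E'
from h import *
t=np.load("top0.npy",allow_pickle=True).item(); s=np.load("side0.npy",allow_pickle=True).item()
print(Rot(t).round(2).tolist())
for n,b,b2,z in(("a",(145,200,190,258),(255,315,320,352),.012),("b",(355,180,398,232),(258,180,308,204),.012),("base",(275,200,308,247),(268,225,312,248),.024)):
    print(n,rect(t,b,z),rect(s,b2,z))
for d in(60,75,90): print("foot",rect(t,(258,165,328,255),.012,dark=d))
a,b=t["image"][160:255,255:330],s["image"][180:260,230:330]
a=cv2.resize(a,(450,570),interpolation=2);b=cv2.resize(b,(350,280),interpolation=2);o=np.zeros((570,800,3),np.uint8);o[:,:450]=a;o[:280,450:]=b;cv2.imwrite('pics/cc.png',o)
E
```

```text
[[0.0, -0.99, 0.14], [-1.0, -0.0, -0.01], [0.01, -0.14, -0.99]]
a (array([465.2, 347.2]), array([ 60.2, 109. ], dtype=float32), -0.145) (array([465.3, 353.1]), array([ 64.3, 110.5], dtype=float32), -0.144)
b (array([ 536.1, -305.9]), array([ 60.4, 109.3], dtype=float32), -0.248) (array([ 536.7, -297.2]), array([ 71.3, 111.7], dtype=float32), -0.239)
base (array([481.5, -38.6]), array([ 62.3, 112.3], dtype=float32), -0.107) (array([487.6, -33. ]), array([115.1, 155.7], dtype=float32), 0.083)
foot (array([608.9, -45.8]), array([ 59.5, 119.5], dtype=float32), 1.496)
foot (array([607.9, -42.4]), array([ 61.9, 130.6], dtype=float32), 1.496)
foot (array([533.5, -43.1]), array([148.5, 230.6], dtype=float32), -0.076)
```

View pics/cc.png

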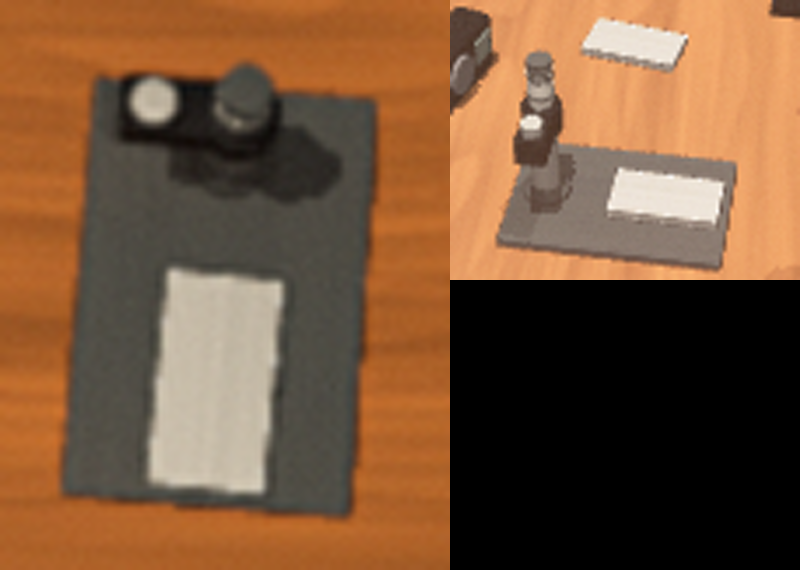

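Plate b lies at (536,−306) with yaw −0.245, and the sizes fit. It goes first.

Request:
{"method": "move_arm", "body": {"increments": [34, -14, 0, 0, 1, 34, -14, 0, 0, 1, 34, -14, 0, 0, 1, 34, -14, 0, 0, 1, 34, -14, 0, 0, 1, 34, -14, 0, 0, 1, 34, -14, 0, 0, 1, 34, -14, 0, 0, 1]}}

```text
time: 0.77
tool_pos: [0.4216, -0.3986, 0.2308]
tool_rot: [-0.0, 0.987, 0.161, -0.0]
contact_force: [0.5, -0.3, 0.1]
gripper_width: 1.001
grasp_force: 0.0
```

Request:
{"method": "move_arm", "body": {"increments": [35, -13, 0, 0, 1, 35, -13, 0, 0, 1, 35, -13, 0, 0, 1, 34, -13, 0, 0, 1, 0, 0, 30, 0.113, 1, 0, 0, 30, 0.113, 1, 0, 0, 30, 0.113, 1, 0, 0, 30, 0.113, 1]}}

```text
time: 1.43
tool_pos: [0.536, -0.3061, 0.1096]
tool_rot: [-0.0, 0.998, -0.067, -0.0]
contact_force: [0.2, 0.5, -0.4]
gripper_width: 1.0
grasp_force: 0.0
```

```bash
cat >> h.py <<'E'
def yaw(s):
    x=Rotation.from_quat(np.roll(s["tool_rot"],-1)).as_matrix()[:,0]; return np.arctan2(x[1],x[0])
def plan(X,Y,Z,psi):
    """mm; gives spin needed, then shift in the tool frame before and after that spin"""
    s=manip.state(); p=s["tool_pos"]*1000; y=yaw(s); d=np.array([X,Y,Z])-p
    g=lambda a:np.round([d[0]*np.cos(a)+d[1]*np.sin(a),d[0]*np.sin(a)-d[1]*np.cos(a),-d[2]],1)
    print("t",round(s["time"],2),"pos",p.round(1),"yaw",round(y,3),"F",s["contact_force"].round(1),"w",round(s["gripper_width"],3),"g",round(s["grasp_force"],1)); print("spin",round(y-psi,3),"shift before spin",g(y),"after",g(psi))
E
python3 -c "
from h import *
plan(536,-306,60,-.245); print(manip.state()['joint_pos'].round(2))"
```

```text
t 1.43 pos [ 536.  -306.1  109.6] yaw -0.134 F [ 0.2  0.5 -0.4] w 1.0 g 0.0
spin 0.111 shift before spin [-0.  -0.1 49.6] after [-0.  -0.1 49.6]
[-0.64  0.14  1.73 -0.    1.27  1.07]
```

Request:
{"method": "move_arm", "body": {"increments": [0, 0, 35, 0.111, 1, 0, 0, 35, 0, 1, 0, 0, 25, 0, 1, 0, 0, 10, 0, 1, 0, 0, 5, 0, 1, 0, 0, 0, 0, 0.6, 0, 0, 0, 0, 0.5, 0, 0, 0, 0, 0.5]}}

```text
time: 2.1
tool_pos: [0.5378, -0.3077, 0.0044]
tool_rot: [0.001, 0.993, -0.12, 0.002]
contact_force: [-0.4, 2.5, 0.1]
gripper_width: 0.666
grasp_force: 64.3
```

Request:
{"method": "move_arm", "body": {"increments": [0, 0, 0, 0, 0.4, 0, 0, 0, 0, 0.3, 0, 0, 0, 0, 0.3, 0, 0, 0, 0, 0.3]}}

```text
time: 2.43
tool_pos: [0.5378, -0.3077, 0.0044]
tool_rot: [0.001, 0.993, -0.12, 0.002]
contact_force: [0.1, 1.9, 6.3]
gripper_width: 0.672
grasp_force: 64.2
```

Request:
{"method": "move_arm", "body": {"increments": [0, 0, -5, 0, 0.3, 0, 0, -5, 0, 0.3, 0, 0, -20, 0, 0.3, 0, 0, -30, 0, 0.3, 0, 0, -30, 0, 0.3, 0, 0, -20, 0, 0.3, 0, 0, 0, 0, 0.3]}}

```text
time: 3.02
tool_pos: [0.5386, -0.3089, 0.1171]
tool_rot: [0.003, 0.993, -0.12, 0.004]
contact_force: [1.5, -0.7, -4.5]
gripper_width: 0.667
grasp_force: 66.5
```

```bash
python3 - <<'E'
from h import *
plan(481.5,-38.6,100,-.107)
t=grab("top");s=grab("side")
a,b=t["image"][150:260,310:430],s["image"][110:230,220:340]
cv2.imwrite('pics/g1.png',np.hstack([cv2.resize(x,(400,400),interpolation=2) for x in(a,b)]))
E
```

```text
t 3.02 pos [ 538.6 -308.9  117.1] yaw -0.24 F [ 1.5 -0.7 -4.5] w 0.667 g 66.5
spin -0.133 shift before spin [-119.8 -249.    17.1] after [ -85.6 -262.7   17.1]
```

View pics/g1.png

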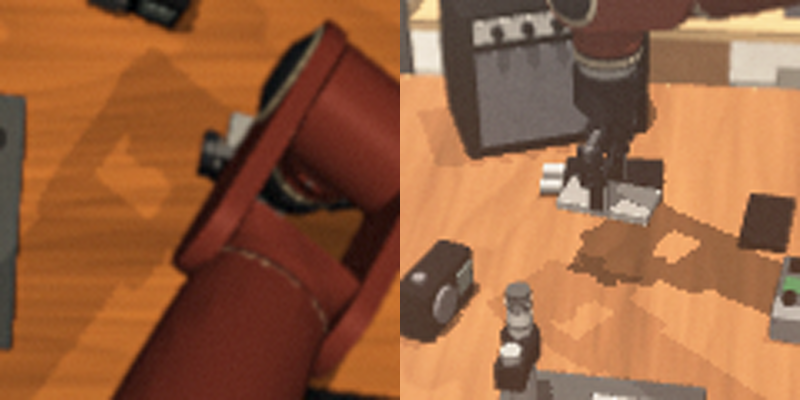

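Request:
{"method": "move_arm", "body": {"increments": [0, 0, 0, -0.067, 0.3, 0, 0, 0, -0.066, 0.3, -14, -44, 0, 0, 0.3, -14, -38, 0, 0, 0.3, -14, -38, 0, 0, 0.3, -14, -38, 0, 0, 0.3, -14, -38, 0, 0, 0.3, -14, -38, 0, 0, 0.3]}}

```text
time: 3.78
tool_pos: [0.4753, -0.0674, 0.1076]
tool_rot: [-0.001, 0.999, -0.054, -0.003]
contact_force: [1.7, 1.1, -6.4]
gripper_width: 0.667
grasp_force: 66.7
```

Request:
{"method": "move_arm", "body": {"increments": [0, -31, 10, 0, 0.3, 0, 0, 20, 0, 0.3, 0, 0, 20, 0, 0.3, 0, 0, 10, 0, 0.3, 0, 0, 0, 0, 0.3]}}

```text
time: 4.2
tool_pos: [0.4771, -0.0376, 0.0458]
tool_rot: [-0.001, 0.999, -0.053, -0.005]
contact_force: [-1.2, 0.4, -6.9]
gripper_width: 0.668
grasp_force: 66.8
```

```bash
python3 - <<'E'
from h import *
plan(483.5,-38.8,45,-.107)
t=grab("top");s=grab("side"); np.save("s1.npy",s,allow_pickle=True); np.save("t1.npy",t,allow_pickle=True)
a,b=t["image"][160:260,250:350],s["image"][170:260,235:335]
cv2.imwrite('pics/g2.png',np.hstack([cv2.resize(a,(300,300),interpolation=2),cv2.resize(b,(500,450),interpolation=2)[:300]]) if 0 else cv2.resize(b,(800,600)[0:2],interpolation=2))
E
```

```text
t 4.2 pos [477.1 -37.6  45.8] yaw -0.107 F [-1.2  0.4 -6.9] w 0.668 g 66.8
spin -0.0 shift before spin [6.5 0.5 0.8] after [6.5 0.5 0.8]
```

View pics/g2.png

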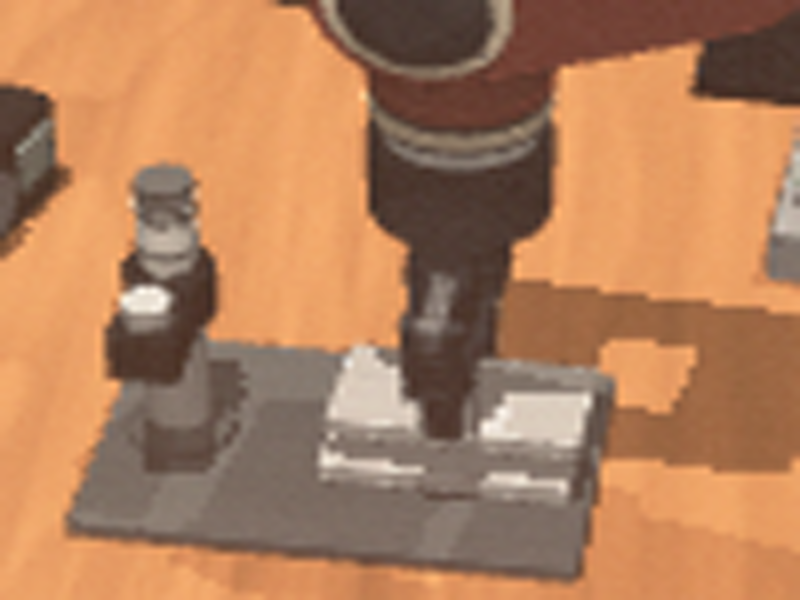

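Request:
{"method": "move_arm", "body": {"increments": [6.5, 0, 3, 0, 0.3, 0, 0.5, 4, 0, 0.3, 0, 0, 3, 0, 0.3, 0, 0, 2, 0, 0.3, 0, 0, 1, 0, 0.3, 0, 0, 0, 0, 0.3]}}

```text
time: 4.8
tool_pos: [0.4879, -0.0399, 0.038]
tool_rot: [-0.0, 0.999, -0.054, -0.0]
contact_force: [-0.4, -0.6, -5.5]
gripper_width: 0.666
grasp_force: 66.9
```

```bash
python3 - <<'E'
from h import *
plan(483.5,-38.8,28.4,-.107)
s=manip.grab_frame("side"); p=manip.state()["tool_pos"]
b=s["image"][215:260,262:318]; cv2.imwrite('pics/g3.png',cv2.resize(b,(784,600),interpolation=2))
# predicted corners in crop px: held plate and base
for n,c,z,y in(("held",(481.5,-38.6),p[2]*1000-4.4,-.107),("base",(481.5,-38.6),12,-.107)):
    for sx in(-1,1):
        for h in(0,12):
            R=np.array([[np.cos(y),-np.sin(y)],[np.sin(y),np.cos(y)]]); q=np.array(c)+R@[55*sx,30]
            u=proj(s,[q[0]/1e3,q[1]/1e3,(z+h)/1e3]); print(n,"x+" if sx>0 else "x-",h,((u-[262,215])*[14,13.33]).round(0))
E
```

```text
t 4.8 pos [487.9 -39.9  38. ] yaw -0.107 F [-0.4 -0.6 -5.5] w 0.666 g 66.9
spin -0.0 shift before spin [-4.5 -0.7  9.6] after [-4.5 -0.7  9.6]
held x- 0 [614. 341.]
held x- 12 [616. 306.]
held x+ 0 [169. 285.]
held x+ 12 [168. 250.]
base x- 0 [612. 402.]
base x- 12 [613. 368.]
base x+ 0 [170. 346.]
base x+ 12 [170. 312.]
```

View pics/g3.png

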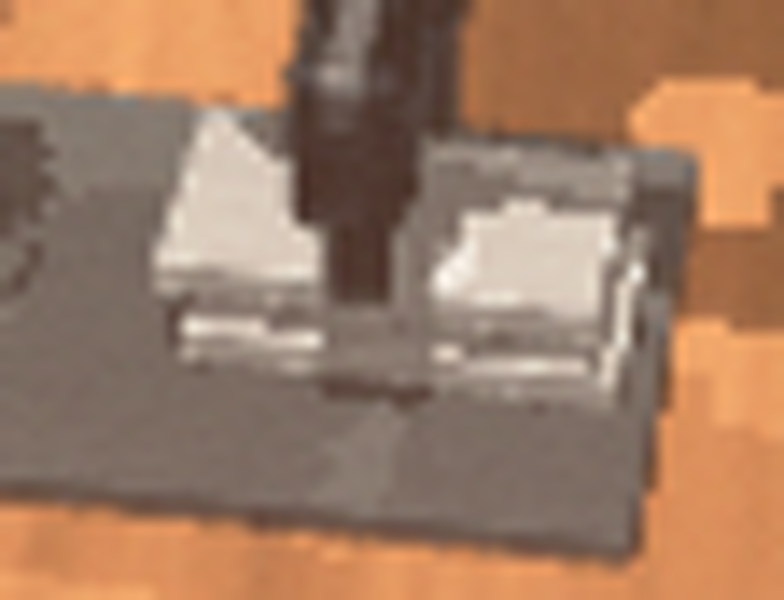

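Request:
{"method": "move_arm", "body": {"increments": [-5.5, -0.7, 0, 0, 0.3, 0, 0, 2, 0, 0.3, 0, 0, 2, 0, 0.3, 0, 0, 2, 0, 0.3, 0, 0, 0, 0, 0.3, 0, 0, 0, 0, 0.3, 0, 0, 0, 0, 0.3]}}

```text
time: 5.43
tool_pos: [0.4828, -0.0387, 0.0323]
tool_rot: [0.0, 0.999, -0.054, 0.0]
contact_force: [-0.1, -0.7, -6.3]
gripper_width: 0.669
grasp_force: 66.9
```

```bash
python3 - <<'E'
from h import *
plan(482.5,-38.8,28.4,-.107)
E
```

```text
t 5.43 pos [482.8 -38.7  32.3] yaw -0.107 F [-0.1 -0.7 -6.3] w 0.669 g 66.9
spin -0.0 shift before spin [-0.3  0.2  3.9] after [-0.3  0.2  3.9]
```

Request:
{"method": "move_arm", "body": {"increments": [0, 0, 1, 0, 0.3, 0, 0, 1, 0, 0.3, 0, 0, 1, 0, 0.3, 0, 0, 0.7, 0, 0.3, 0, 0, 0, 0, 0.3, 0, 0, 0, 0, 0.3]}}

```text
time: 5.93
tool_pos: [0.4827, -0.0387, 0.0286]
tool_rot: [0.0, 0.999, -0.054, -0.0]
contact_force: [0.1, 0.8, -6.2]
gripper_width: 0.663
grasp_force: 66.9
```

Request:
{"method": "move_arm", "body": {"increments": [0, 0, 0.8, 0, 0.3, 0, 0, 0.7, 0, 0.3, 0, 0, 0, 0, 0.3, 0, 0, 0, 0, 0.3]}}

```text
time: 6.27
tool_pos: [0.4829, -0.0387, 0.0284]
tool_rot: [-0.0, 0.999, -0.054, -0.0]
contact_force: [-5.7, 0.7, 4.7]
gripper_width: 0.664
grasp_force: 68.6
```

Request:
{"method": "move_arm", "body": {"increments": [0, 0, 0, 0, 0.75, 0, 0, 0, 0, 0.85, 0, 0, 0, 0, 1, 0, 0, -5, 0, 1, 0, 0, -25, 0, 1, 0, 0, -40, 0, 1, 0, 0, -40, 0, 1, 0, 0, -20, 0, 1]}}

```text
time: 6.93
tool_pos: [0.4852, -0.0392, 0.1631]
tool_rot: [0.001, 0.999, -0.054, 0.004]
contact_force: [0.4, -0.7, 0.4]
gripper_width: 1.0
grasp_force: 0.0
```

Request:
{"method": "move_arm", "body": {"increments": [0, -35, -20, 0, 1, 0, -40, 0, 0, 1, 0, -40, 0, 0, 1, 0, -40, 0, 0, 1, 0, -40, 0, 0, 1, 0, -40, 0, 0, 1, 0, -40, 0, 0, 1, 0, -40, 0, 0, 1]}}

```text
time: 7.6
tool_pos: [0.5166, 0.2768, 0.1779]
tool_rot: [-0.0, 0.999, -0.053, 0.001]
contact_force: [0.8, 0.7, -0.3]
gripper_width: 1.002
grasp_force: 0.0
```

```bash
python3 - <<'E'
from h import *
plan(465,347.2,100,-.145)
t=grab("top");s=grab("side")
print(rect(t,(275,195,308,247),.036),rect(t,(145,200,190,258),.012))
for d in(80,90,95): print("foot",rect(t,(258,165,328,255),.012,dark=d))
a,b=t["image"][160:250,250:340],s["image"][180:260,235:335]
cv2.imwrite('pics/g4.png',np.hstack([cv2.resize(a,(400,400),interpolation=2),cv2.resize(b[20:,20:],(400,400),interpolation=2)]))
E
```

```text
t 7.6 pos [516.6 276.8 177.9] yaw -0.107 F [ 0.8  0.7 -0.3] w 1.002 g 0.0
spin 0.038 shift before spin [-58.8 -64.5  77.9] after [-61.2 -62.2  77.9]
(array([482.8, -38.7]), array([ 62.1, 112.5], dtype=float32), -0.112) (array([490.3, 359.6]), array([46.3, 50.4], dtype=float32), -1.224)
foot (array([610.4, -42.7]), array([ 71.8, 128. ], dtype=float32), -1.566)
foot (array([533.2, -43.2]), array([148.1, 229.6], dtype=float32), -0.077)
foot (array([533.1, -42.9]), array([148.9, 230. ], dtype=float32), -0.077)
```

View pics/g4.png

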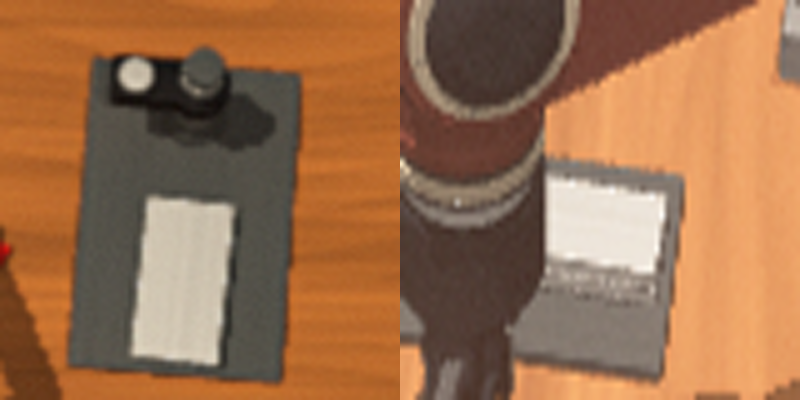

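Request:
{"method": "move_arm", "body": {"increments": [-29, -32, 20, 0.038, 1, -29, -32, 20, 0, 1, 0, 0, 30, 0, 1, 0, 0, 0, 0, 1, 0, 0, 0, 0, 1, 0, 0, 0, 0, 1]}}

```text
time: 8.2
tool_pos: [0.4743, 0.336, 0.1136]
tool_rot: [-0.0, 0.997, -0.073, 0.001]
contact_force: [-0.4, 0.1, 1.0]
gripper_width: 1.0
grasp_force: 0.0
```

```bash
python3 - <<'E'
from h import *
plan(465.2,347.2,3,-.145)
s=grab("side"); np.save("s2.npy",s,allow_pickle=True)
cv2.imwrite('pics/x.png',cv2.resize(s["image"][215:260,262:318],(784,600),interpolation=2))
E
```

```text
t 8.2 pos [474.3 336.  113.6] yaw -0.146 F [-0.4  0.1  1. ] w 1.0 g 0.0
spin -0.001 shift before spin [-10.7  -9.7 110.6] after [-10.6  -9.8 110.6]
```

View pics/x.png

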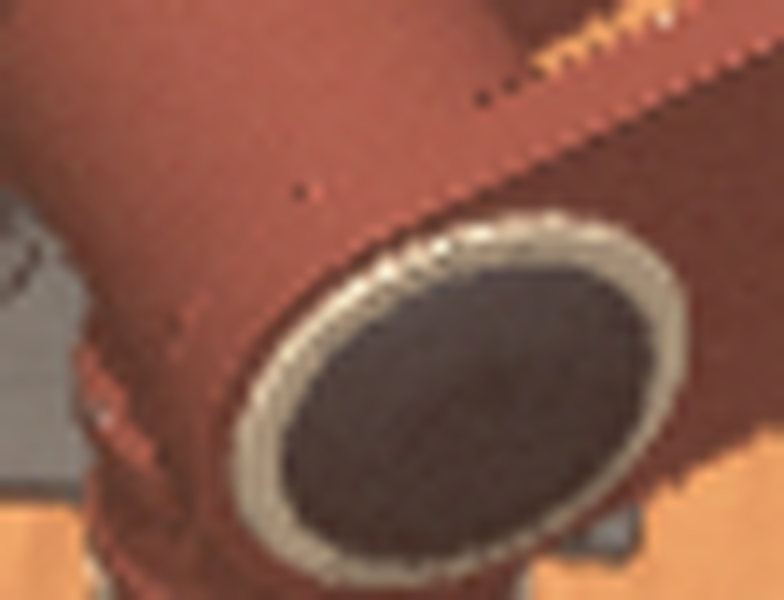

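The arm hides the pile in this view. I'll carry on with plate a.

Request:
{"method": "move_arm", "body": {"increments": [-5.5, -5, 30, 0, 1, -5, -5, 30, 0, 1, 0, 0, 30, 0, 1, 0, 0, 10, 0, 1, 0, 0, 5, 0, 1, 0, 0, 3, 0, 1, 0, 0, 0, 0, 1, 0, 0, 0, 0, 1]}}

```text
time: 8.92
tool_pos: [0.466, 0.3486, 0.0063]
tool_rot: [-0.001, 0.997, -0.073, 0.002]
contact_force: [0.4, 0.5, 0.1]
gripper_width: 0.998
grasp_force: 0.0
```

Request:
{"method": "move_arm", "body": {"increments": [0, 0, 0, 0, 0.8, 0, 0, 0, 0, 0.7, 0, 0, 0, 0, 0.6, 0, 0, 0, 0, 0.5, 0, 0, 0, 0, 0.4, 0, 0, 0, 0, 0.3, 0, 0, 0, 0, 0.3]}}

```text
time: 9.5
tool_pos: [0.4653, 0.3489, 0.0066]
tool_rot: [-0.001, 0.997, -0.073, 0.001]
contact_force: [-2.5, -1.4, 7.3]
gripper_width: 0.653
grasp_force: 61.6
```

Request:
{"method": "move_arm", "body": {"increments": [0, 0, -5, 0, 0.3, 0, 0, -10, 0, 0.3, 0, 0, -25, 0, 0.3, 0, 0, -30, 0, 0.3, 0, 0, -30, 0, 0.3, 0, 0, -10, 0, 0.3, 0, 0, 0, -0.037, 0.3, 0, 0, 0, 0, 0.3]}}

```text
time: 10.17
tool_pos: [0.4642, 0.3479, 0.1144]
tool_rot: [-0.0, 0.999, -0.054, 0.0]
contact_force: [-0.0, 0.0, -6.7]
gripper_width: 0.64
grasp_force: 65.2
```

```bash
python3 - <<'E'
from h import *
plan(482,-38.7,100,-.109)
E
```

```text
t 10.17 pos [464.2 347.9 114.4] yaw -0.108 F [-0.   0.  -6.7] w 0.64 g 65.2
spin 0.001 shift before spin [ 59.2 382.4  14.4] after [ 59.8 382.3  14.4]
```

Request:
{"method": "move_arm", "body": {"increments": [5, 25, 0, 0, 0.3, 6, 36, 0, 0, 0.3, 6, 37, 0, 0, 0.3, 6, 37, 0, 0, 0.3, 6, 37, 0, 0, 0.3, 6, 37, 0, 0, 0.3, 6, 37, 0, 0, 0.3, 6, 37, 0, 0, 0.3]}}

```text
time: 10.83
tool_pos: [0.4785, 0.0599, 0.112]
tool_rot: [0.0, 0.999, -0.054, -0.002]
contact_force: [1.0, -0.5, -4.9]
gripper_width: 0.642
grasp_force: 65.3
```

Request:
{"method": "move_arm", "body": {"increments": [6, 37, 0, 0, 0.3, 6, 35, 0, 0, 0.3, 0, 20, 0, 0, 0.3, 0, 7, 15, 0, 0.3, 0, 0, 20, 0, 0.3, 0, 0, 15, 0, 0.3, 0, 0, 0, 0, 0.3, 0, 0, 0, 0, 0.3]}}

```text
time: 11.5
tool_pos: [0.4793, -0.0377, 0.0616]
tool_rot: [-0.001, 0.999, -0.054, -0.003]
contact_force: [0.8, -0.9, -7.0]
gripper_width: 0.642
grasp_force: 65.6
```

```bash
python3 - <<'E'
from h import *
plan(482,-38.7,42.6,-.109)
s=grab("side"); p=manip.state()["tool_pos"]*1000
cv2.imwrite('pics/g5.png',cv2.resize(s["image"][212:257,262:318],(784,600),interpolation=2))
y=-.109;R=np.array([[np.cos(y),-np.sin(y)],[np.sin(y),np.cos(y)]])
for n,c,z in(("held",p[:2],p[2]-6.6),("p1",(482.8,-38.7),24),("base",(481.5,-38.6),12)):
    for sx in(-1,1):
        for h in(0,12):
            q=np.array(c)+R@[55*sx,30]
            u=proj(s,[q[0]/1e3,q[1]/1e3,(z+h)/1e3]); print(n,"x+" if sx>0 else "x-",h,((u-[261.5,211.5])*[14,13.33]).round(0))
E
```

```text
t 11.5 pos [479.3 -37.7  61.6] yaw -0.109 F [ 0.8 -0.9 -7. ] w 0.642 g 65.6
spin 0.0 shift before spin [ 2.8  0.7 19. ] after [ 2.8  0.7 19. ]
held x- 0 [627. 324.]
held x- 12 [629. 288.]
held x+ 0 [177. 267.]
held x+ 12 [176. 232.]
p1 x- 0 [614. 415.]
p1 x- 12 [616. 381.]
p1 x+ 0 [171. 358.]
p1 x+ 12 [170. 324.]
base x- 0 [618. 449.]
base x- 12 [620. 415.]
base x+ 0 [177. 392.]
base x+ 12 [176. 359.]
```

View pics/g5.png

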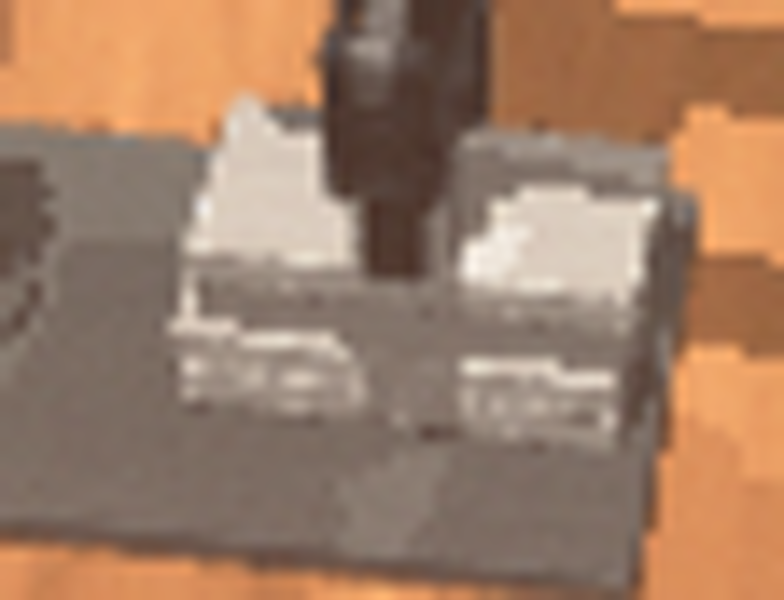

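Request:
{"method": "move_arm", "body": {"increments": [1.5, 0, 4, 0, 0.3, 0, 0, 4, 0, 0.3, 0, 0, 4, 0, 0.3, 0, 0, 2, 0, 0.3, 0, 0, 0, 0, 0.3, 0, 0, 0, 0, 0.3, 0, 0, 0, 0, 0.3]}}

```text
time: 12.13
tool_pos: [0.4832, -0.0384, 0.0502]
tool_rot: [0.0, 0.999, -0.054, 0.0]
contact_force: [0.2, -0.1, -6.6]
gripper_width: 0.643
grasp_force: 65.8
```

```bash
python3 - <<'E'
from h import *
plan(482,-38.7,42.6,-.109)
E
```

```text
t 12.13 pos [483.2 -38.4  50.2] yaw -0.108 F [ 0.2 -0.1 -6.6] w 0.643 g 65.8
spin 0.001 shift before spin [-1.2  0.4  7.6] after [-1.2  0.4  7.6]
```

Request:
{"method": "move_arm", "body": {"increments": [-1.3, 0.3, 1, 0, 0.3, 0, 0, 2, 0, 0.3, 0, 0, 1.5, 0, 0.3, 0, 0, 1, 0, 0.3, 0, 0, 1, 0, 0.3, 0, 0, 0, 0, 0.3, 0, 0, 0, 0, 0.3]}}

```text
time: 12.72
tool_pos: [0.4817, -0.0385, 0.0435]
tool_rot: [-0.0, 0.999, -0.054, -0.0]
contact_force: [0.7, -0.2, -5.3]
gripper_width: 0.641
grasp_force: 65.8
```

Request:
{"method": "move_arm", "body": {"increments": [0, 0, 0.8, 0, 0.3, 0, 0, 0.8, 0, 0.3, 0, 0, 0, 0, 0.3, 0, 0, 0, 0, 0.3]}}

```text
time: 13.05
tool_pos: [0.4821, -0.0385, 0.0429]
tool_rot: [-0.0, 0.999, -0.054, 0.0]
contact_force: [-4.2, 1.1, 3.4]
gripper_width: 0.638
grasp_force: 71.1
```

Request:
{"method": "move_arm", "body": {"increments": [0, 0, 0, 0, 0.75, 0, 0, 0, 0, 0.85, 0, 0, 0, 0, 1, 0, 0, -5, 0, 1, 0, 0, -30, 0, 1, 0, 0, -40, 0, 1, 0, 0, -40, 0, 1, 0, 0, -30, 0, 1]}}

```text
time: 13.72
tool_pos: [0.4829, -0.0388, 0.1912]
tool_rot: [0.0, 0.999, -0.054, 0.002]
contact_force: [0.5, 0.5, -0.3]
gripper_width: 1.001
grasp_force: 0.0
```

Request:
{"method": "move_arm", "body": {"increments": [0, 35, -30, 0, 1, 0, 38, -30, 0, 1, 0, 38, -15, 0, 1, 0, 38, 0, 0, 1, 0, 35, 0, 0, 1, 0, 20, 0, 0, 1, 0, 0, 0, 0, 0.4, 0, 0, 0, 0, 0]}}

```text
time: 14.38
tool_pos: [0.4605, -0.2336, 0.2553]
tool_rot: [-0.0, 0.998, -0.055, 0.0]
contact_force: [0.3, -0.3, 0.3]
gripper_width: 0.75
grasp_force: 0.0
```

```bash
python3 - <<'E'
from h import *
plan(600,0,250,-.077)
t=grab("top");s=grab("side"); np.save("t3.npy",t,allow_pickle=True); np.save("s3.npy",s,allow_pickle=True)
print(rect(t,(275,190,308,247),.048))
for d in(85,90,95): print("foot",rect(t,(258,165,328,255),.012,dark=d))
for n,f,b in(("top",t,(270,165,290,190)),("side",s,(245,205,265,225))):
    print(n,"button",rect(f,b,.137))
    im=f["image"][b[1]:b[3],b[0]:b[2]]; h=cv2.cvtColor(im,cv2.COLOR_BGR2HSV); m=((h[...,1]<70)&(h[...,2]>140)).astype(np.uint8)
    k,l,st,c=cv2.connectedComponentsWithStats(m); i=1+np.argmax(st[1:,4]); u=c[i]+[b[0],b[1]]; print(u,st[i],onz(f,*u,.137).round(4))
a,b=t["image"][160:250,255:345],s["image"][185:260,240:320]
cv2.imwrite('pics/g6.png',np.hstack([cv2.resize(a,(400,400),interpolation=2),cv2.resize(b,(400,375),interpolation=2)[:,:] if 0 else cv2.resize(b,(400,400),interpolation=2)]))
E
```

```text
t 14.38 pos [ 460.5 -233.6  255.3] yaw -0.11 F [ 0.3 -0.3  0.3] w 0.75 g 0.0
spin -0.033 shift before spin [ 112.9 -247.5    5.3] after [ 121.1 -243.6    5.3]
(array([482.1, -38.6]), array([ 61.9, 111.6], dtype=float32), -0.105)
foot (array([533. , -43.7]), array([148., 230.], dtype=float32), -0.077)
foot (array([533.1, -43.4]), array([148.6, 230. ], dtype=float32), -0.077)
foot (array([533.4, -43.2]), array([149.1, 230.8], dtype=float32), -0.077)
top button (array([606. ,  -5.3]), array([20.6, 21. ], dtype=float32), 0.004)
[280.025 176.325] [ 7  8  7  7 40] [ 0.6057 -0.0053  0.137 ]
side button (array([602.2, -37.5]), array([23.4, 34.8], dtype=float32), -1.437)
[252.6875  215.28125] [ 5  8  7  6 32] [0.6054 0.0013 0.137 ]
```

View pics/g6.png

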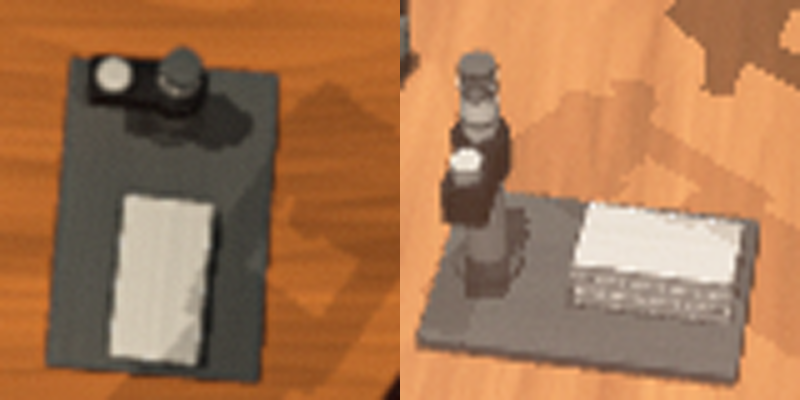

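The stack is square and flush: its top is at (482.1,−38.6), yaw −0.105, against a base of (481.5,−38.6), yaw −0.107. The button is at about (606,−5.5) and the mic axis at about (603,−48).

Request:
{"method": "move_arm", "body": {"increments": [10, -24, 0, 0, 0, 16, -34, 0, 0, 0, 16, -34, 0, 0, 0, 17, -34, 0, 0, 0, 17, -34, 0, 0, 0, 17, -34, 0, 0, 0, 16, -30, 0, 0, 0, 10, -20, 0, 0, 0]}}

```text
time: 15.15
tool_pos: [0.6062, 0.0016, 0.255]
tool_rot: [-0.0, 0.999, -0.052, 0.0]
contact_force: [0.6, 0.9, -0.4]
gripper_width: -0.0
grasp_force: 0.0
```

Request:
{"method": "move_arm", "body": {"increments": [0, 0, 0, -0.12, 0, 0, 0, 0, -0.12, 0, 0, 0, 0, -0.12, 0, 0, 0, 0, -0.12, 0, 0, 0, 0, -0.12, 0, 0, 0, 0, -0.12, 0, 0, 0, 0, -0.12, 0, 0, 0, 0, -0.12, 0]}}

```text
time: 15.82
tool_pos: [0.605, -0.0012, 0.2551]
tool_rot: [-0.0, 0.909, 0.417, 0.0]
contact_force: [-0.2, 0.5, 0.1]
gripper_width: 0.001
grasp_force: 0.0
```

Request:
{"method": "move_arm", "body": {"increments": [0, 0, 10, -0.12, 0, 0, 0, 10, -0.12, 0, 0, 0, 10, -0.12, 0, 0, 0, 10, -0.12, 0, 0, 0, 0, -0.12, 0, 0, 0, 0, 0, 0, 0, 0, 0, 0, 0, 0, 0, 0, 0, 0]}}

```text
time: 16.48
tool_pos: [0.6055, -0.0022, 0.2156]
tool_rot: [0.0, 0.748, 0.663, 0.0]
contact_force: [0.1, 0.8, 0.6]
gripper_width: 0.001
grasp_force: 0.0
```

```bash
python3 - <<'E'
from h import *
plan(606.2,-3.5,145,1.494)
print(manip.state()["joint_pos"].round(2))
# mic top disc from the top view at its height
t=np.load("t3.npy",allow_pickle=True).item(); s=np.load("s3.npy",allow_pickle=True).item()
for P in([.6029,-.0479,.180],[.606,-.0055,.137]): print(proj(t,P).round(1),proj(s,P).round(1))
E
```

```text
t 16.48 pos [605.5  -2.2 215.6] yaw 1.451 F [0.1 0.8 0.6] w 0.001 g 0.0
spin -0.043 shift before spin [-1.2  0.8 70.6] after [-1.3  0.8 70.6]
[-0.13  0.02  1.68  0.    1.45 -0.01]
[295.7 174.4] [254.9 195.6]
[280.1 176.2] [252.8 213.9]
```

Request:
{"method": "move_arm", "body": {"increments": [-1.3, 0.8, 20, -0.043, 0, 0, 0, 20, 0, 0, 0, 0, 18, 0, 0, 0, 0, 10, 0, 0, 0, 0, 5, 0, 0, 0, 0, 2, 0, 0, 0, 0, 0, 0, 0, 0, 0, 0, 0, 0]}}

```text
time: 17.15
tool_pos: [0.6068, -0.0044, 0.1413]
tool_rot: [0.001, 0.734, 0.68, 0.001]
contact_force: [-0.9, -0.1, -0.1]
gripper_width: -0.001
grasp_force: 0.0
```

Request:
{"method": "move_arm", "body": {"increments": [0, 0, 2, 0, 0, 0, 0, 1.5, 0, 0, 0, 0, 1.5, 0, 0, 0, 0, 1.5, 0, 0, 0, 0, 0, 0, 0, 0, 0, 0, 0, 0]}}

```text
time: 17.65
tool_pos: [0.6066, -0.0045, 0.1341]
tool_rot: [0.001, 0.733, 0.68, 0.001]
contact_force: [1.3, -0.4, 3.7]
gripper_width: -0.002
grasp_force: 1.6
```

In contact at 3.7 N, the button's own force. I'll continue to the bottom.

Request:
{"method": "move_arm", "body": {"increments": [0, 0, 1.5, 0, 0, 0, 0, 1.5, 0, 0, 0, 0, 1, 0, 0, 0, 0, 0.5, 0, 0, 0, 0, 0, 0, 0, 0, 0, 0, 0, 0]}}

```text
time: 18.15
tool_pos: [0.6066, -0.0045, 0.13]
tool_rot: [0.001, 0.733, 0.68, 0.0]
contact_force: [0.3, -1.1, 7.3]
gripper_width: 0.005
grasp_force: 3.4
```

Request:
{"method": "move_arm", "body": {"increments": [0, 0, 0.7, 0, 0, 0, 0, 0.7, 0, 0, 0, 0, 0.7, 0, 0, 0, 0, 0, 0, 0]}}

```text
time: 18.48
tool_pos: [0.6067, -0.0045, 0.1299]
tool_rot: [0.001, 0.733, 0.68, 0.0]
contact_force: [-5.1, 0.7, 14.3]
gripper_width: 0.0
grasp_force: 7.5
```

The button has bottomed out. Next I'll rise, move over the mic, open and look at the numbers.

Request:
{"method": "move_arm", "body": {"increments": [0, 0, -5, 0, 0, 0, 0, -20, 0, 0, 0, 0, -35, 0, 0, 0, 0, -35, 0, 0.5, 0, 0, -10, 0, 1, -22, 0, 0, 0, 1, -22, 0, 0, 0, 1, 0, 0, 0, 0, 1]}}

```text
time: 19.15
tool_pos: [0.6019, -0.0509, 0.2307]
tool_rot: [-0.0, 0.734, 0.679, -0.001]
contact_force: [-0.3, 0.2, -0.6]
gripper_width: 0.711
grasp_force: 0.0
```

Request:
{"method": "move_arm", "body": {"increments": [0, 0, 0, 0, 1, 0, 0, 0, 0, 1, 0, 0, 0, 0, 1]}}

```text
time: 19.4
tool_pos: [0.6023, -0.0475, 0.2309]
tool_rot: [-0.001, 0.733, 0.68, -0.0]
contact_force: [-0.3, 1.6, 0.3]
gripper_width: 1.005
grasp_force: 0.0
```

```bash
python3 - <<'E'
from h import *
plan(602.9,-47.9,142,1.494)
t=grab("top")
b=(265,165,290,190); h=cv2.cvtColor(t["image"][b[1]:b[3],b[0]:b[2]],cv2.COLOR_BGR2HSV); m=((h[...,1]<70)&(h[...,2]>140)).astype(np.uint8)
k,l,st,c=cv2.connectedComponentsWithStats(m)
if k>1:
    i=1+np.argmax(st[1:,4]); u=c[i]+[b[0],b[1]]; print(u,st[i],onz(t,*u,.130).round(4))
print(rect(t,(275,195,308,247),.048))
E
```

```text
t 19.4 pos [602.3 -47.5 230.9] yaw 1.495 F [-0.3  1.6  0.3] w 1.005 g 0.0
spin 0.001 shift before spin [-0.3  0.7 88.9] after [-0.3  0.7 88.9]
[280.025 176.675] [12  9  7  7 40] [ 0.6061 -0.0054  0.13  ]Traceback (most recent call last):
  File "<stdin>", line 8, in <module>
  File "h.py", line 23, in rect
    c=max(cv2.findContours(m,0,1)[0],key=cv2.contourArea)[:,0]
      ~~~^^^^^^^^^^^^^^^^^^^^^^^^^^^^^^^^^^^^^^^^^^^^^^^^
ValueError: max() iterable argument is empty
```

Request:
{"method": "move_arm", "body": {"increments": [0, 0.7, 20, 0, 1, 0, 0, 30, 0, 1, 0, 0, 25, 0, 1, 0, 0, 10, 0, 1, 0, 0, 4, 0, 1, 0, 0, 0, 0, 1, 0, 0, 0, 0, 1]}}

```text
time: 20.03
tool_pos: [0.6043, -0.0483, 0.1443]
tool_rot: [0.001, 0.733, 0.68, 0.001]
contact_force: [-0.4, -0.0, 0.5]
gripper_width: 0.996
grasp_force: 0.0
```

Request:
{"method": "move_arm", "body": {"increments": [0, 0, 0, 0, 0.7, 0, 0, 0, 0, 0.5, 0, 0, 0, 0, 0.42, 0, 0, 0, 0, 0.36, 0, 0, 0, 0, 0.3, 0, 0, 0, 0, 0.2, 0, 0, 0, 0, 0.1, 0, 0, 0, 0, 0]}}

```text
time: 20.7
tool_pos: [0.6021, -0.0483, 0.1438]
tool_rot: [-0.001, 0.733, 0.68, -0.001]
contact_force: [-7.8, 0.1, 6.2]
gripper_width: 0.286
grasp_force: 58.6
```

```bash
python3 - <<'E'
from h import *
plan(602.9,-47.9,282,1.494)
E
```

```text
t 20.7 pos [602.1 -48.3 143.8] yaw 1.495 F [-7.8  0.1  6.2] w 0.286 g 58.6
spin 0.001 shift before spin [   0.4    0.8 -138.2] after [   0.4    0.7 -138.2]
```

Request:
{"method": "move_arm", "body": {"increments": [0, -1, -3, 0, 0, 0, -0.7, -8, 0, 0, 0, 0, -12, 0, 0, 0, 0, -12, 0, 0, 0, 0, -12, 0, 0, 0, 0, -10, 0, 0, 0, 0, -6, 0, 0, 0, 0, 0, 0, 0]}}

```text
time: 21.37
tool_pos: [0.6018, -0.0483, 0.2079]
tool_rot: [0.0, 0.733, 0.68, 0.0]
contact_force: [-0.0, 0.0, -1.8]
gripper_width: 0.292
grasp_force: 59.5
```

Request:
{"method": "move_arm", "body": {"increments": [0, 0, -3, 0, 0, 0, 0, -3, 0, 0, 0, 0, -4, 0, 0, 0, 0, -4, 0, 0, 0, 0, -4, 0, 0, 0, 0, -4, 0, 0, 0, 0, -4, 0, 0, 0, 0, 0, 0, 0]}}

```text
time: 22.03
tool_pos: [0.6017, -0.0482, 0.2327]
tool_rot: [0.0, 0.733, 0.68, 0.0]
contact_force: [2.7, -1.5, -3.0]
gripper_width: 0.29
grasp_force: 59.6
```

Request:
{"method": "move_arm", "body": {"increments": [0, 0, -5, 0, 0, 0, 0, -6, 0, 0, 0, 0, -6, 0, 0, 0, 0, -6, 0, 0, 0, 0, -5, 0, 0, 0, 0, -4, 0, 0, 0, 0, -3, 0, 0, 0, 0, 0, 0, 0]}}

```text
time: 22.7
tool_pos: [0.6017, -0.0482, 0.2679]
tool_rot: [0.0, 0.733, 0.68, 0.0]
contact_force: [2.8, -0.9, -2.8]
gripper_width: 0.287
grasp_force: 59.9
```

Request:
{"method": "move_arm", "body": {"increments": [0, 0, -2, 0, 0, 0, 0, -2, 0, 0, 0, 0, -2, 0, 0, 0, 0, 0, 0, 0, 0, 0, 0, 0, 0]}}

```text
time: 23.12
tool_pos: [0.6016, -0.0482, 0.2732]
tool_rot: [0.0, 0.733, 0.68, 0.0]
contact_force: [3.4, -1.1, -4.6]
gripper_width: 0.286
grasp_force: 59.5
```

Request:
{"method": "move_arm", "body": {"increments": [0, 0, -2, 0, 0, 0, 0, -2, 0, 0, 0, 0, -1.5, 0, 0, 0, 0, -1, 0, 0, 0, 0, -1, 0, 0, 0, 0, 0, 0, 0, 0, 0, 0, 0, 0]}}

```text
time: 23.7
tool_pos: [0.6016, -0.0482, 0.2806]
tool_rot: [0.0, 0.733, 0.68, -0.0]
contact_force: [3.6, -0.4, -5.8]
gripper_width: 0.287
grasp_force: 59.5
```

Request:
{"method": "move_arm", "body": {"increments": [0, 0, -1, 0, 0, 0, 0, -1, 0, 0, 0, 0, -0.5, 0, 0, 0, 0, 0, 0, 0, 0, 0, 0, 0, 0]}}

```text
time: 24.12
tool_pos: [0.6016, -0.0482, 0.2829]
tool_rot: [-0.0, 0.733, 0.68, -0.0]
contact_force: [2.9, -1.1, -6.0]
gripper_width: 0.287
grasp_force: 59.5
```

Request:
{"method": "move_arm", "body": {"increments": [0, 0, -0.6, 0, 0, 0, 0, -0.5, 0, 0, 0, 0, -0.4, 0, 0, 0, 0, 0, 0, 0, 0, 0, 0, 0, 0]}}

```text
time: 24.53
tool_pos: [0.6016, -0.0482, 0.2839]
tool_rot: [-0.0, 0.733, 0.68, -0.0]
contact_force: [4.2, -2.0, -8.9]
gripper_width: 0.287
grasp_force: 59.4
```

```bash
python3 - <<'E'
from h import *
plan(602.9,-47.9,284,1.494)
s=grab("side"); print(rect(s,(278,218,318,240),.048)); s3=np.load("s3.npy",allow_pickle=True).item(); print(rect(s3,(278,218,318,240),.048))
d=cv2.absdiff(s["image"],s3["image"]).max(2)[225:262,240:320]; print("changed px near foot",(d>40).sum())
E
```

```text
t 24.53 pos [601.6 -48.2 283.9] yaw 1.495 F [ 4.2 -2.  -8.9] w 0.287 g 59.4
spin 0.001 shift before spin [ 0.4  1.3 -0.1] after [ 0.4  1.3 -0.1]
(array([472.3, -33.4]), array([ 86.2, 113.7], dtype=float32), 0.082)
(array([472.8, -32.7]), array([ 84.9, 112.5], dtype=float32), 0.082)
changed px near foot 17
```

Request:
{"method": "move_arm", "body": {"increments": [0, 0, -0.4, 0, 0, 0, 0, -0.3, 0, 0, 0, 0, 0, 0, 0, 0, 0, 0, 0, 0]}}

```text
time: 24.92
tool_pos: [0.6015, -0.0482, 0.2839]
tool_rot: [-0.0, 0.733, 0.68, -0.0]
contact_force: [5.3, -1.3, -12.4]
gripper_width: 0.288
grasp_force: 59.5
```

Request:
{"method": "move_arm", "body": {"increments": [0, 0, 0, 0, 0, 0, 0, 0, 0, 0, 0, 0, 0, 0, 0, 0, 0, 0, 0, 0]}}

```text
time: 25.25
tool_pos: [0.6015, -0.0482, 0.284]
tool_rot: [-0.0, 0.733, 0.68, -0.0]
contact_force: [4.0, -1.2, -11.6]
gripper_width: 0.286
grasp_force: 59.5
```

```bash
python3 - <<'E'
from h import *
s=manip.state(); print(s["tool_pos"],s["contact_force"])
if abs(s["contact_force"][2])<17: print(manip.job_done())
E
```

```text
[ 0.60153736 -0.04818333  0.2839588 ] [  4.03106521  -1.16264461 -11.58223908]
the job is handed in; nothing more can be done
None
```

The job is handed in at about 25 s: both plates are stacked on the base plate to within about 1.5 mm of flush, the button is fully down, and the mic is held at the second stop with about 12 N of pull and no sign of the foot moving.

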